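# Pack the mailbox keys into the hall box under its lift-out tray

### The arm

A 6-joint arm with a two-finger parallel gripper is mounted at the origin on the work surface. World frame = base frame: x ahead of the robot, y to its left, z up, the work surface at z = 0. Lengths are in m, angles in rad, forces in N, time in s.
With the tool pointing down it reaches from about 0.3 to 1 m from the base axis. Payload 5.1 kg.
Tool frame: the origin (TCP) lies on the mounting face of the last link; the fingertips stand 190 mm ahead of it and the grasp point (between the pads) lies 171 mm ahead of it; z points along the fingers, y is the line along which they close (so a half turn about z gives the same grasp; the last joint's range is limited). The gripper opens to 95 mm and grips with 3 to 60 N. Pads are 20 mm wide; open, the fingers measure 119 mm over their backs; the gripper's body (75 mm by 180 mm) begins 59 mm behind the grasp point.
Start: joints at [-1.414, 0.124, 1.65, -0, 1.367, -0.083], TCP at [0.154, -0.631, 0.405] pointing down, gripper open.
Joint ranges: [-2.61, 2.61], [-1.02, 2.33], [0.03, 2.71], [-1.35, 4.49], [0.32, 2.68], [-2.91, 2.91]. Speed limits (rad/s): [2.57, 2.57, 3.14, 3.14, 3.14, 3.14].

### API

Orientations are given as [roll, pitch, yaw] about the fixed x, y, z axes, in that order (R = Rz(yaw) Ry(pitch) Rx(roll)).
In Python, from bench import sensors, capture, arm, spotter gives the robot as it stands. The module is installed in compiled form; this text tells all that it offers.
- The arm moves only by the shell command python3 -m creep 'ROWS' [OPENING]. ROWS is a JSON list of rows, 1 to 12 of them, each written [[dx, dy, dz], turn]: dx, dy, dz in parts of the range, where 1.0 means 80 cm, then a turn about the tool's z in fractions of the full range, 1 being pi/2 rad; each row is the pose to reach, as a shift and turn from the pose commanded when the command began, along the tool's axes at that moment; what a row does not reach only later rows make up. A row lasts 1/12 s, in which the tool goes at most 0.0417 m and 0.125 rad, less where a joint would pass 70% of its speed; a pose out of reach is approached as far as the arm can. OPENING is the finger opening in m, set as the command begins (- or left out keeps the last). The fingers move at their own pace and stop on an object; the grip force is fixed at half the most. Time passes only in rows, so rows that do not move let the fingers close. It prints the time, the measured TCP pose, the force, the opening and the grip force at its end. Shift and turn numbers lie between -1 and 1, and a call with a number outside is refused. Input that does not fit is refused with a message, and nothing moves.
- sensors.get_state(): the state, without advancing time (a new reading comes with each control period).
- capture(name): name is "scene" or "top"; returns a dict with "frame" (480x640x3 uint8, red, green, blue), "range_z" (480x640 float32, m along the optical axis (not along the pixel's ray), 0 where there is no reading), "vfov" (degrees; the focal length in pixels is half the picture's height over the tangent of half this angle, whatever the lens; pixels are square), "cx", "cy" (the principal point, pixels), "R" (3x3) and "t" (3): a world point X has camera coordinates R X + t. Camera axes: x right, y down, z forward; pixel columns grow to the right and rows downward; lengths in m; the calibration is good to about 2 mm. A picture is of the moment at which its call begins.
- arm.finish_job(): hands the job in; it is judged then, once.
Trained networks look in the newest picture that a camera, given by its name, has taken for a name from the list of things; names that differ only in an ending like _2 or _b are one class to them, and where a whole thing is asked for, a point or a joint stands for the part that bears it (a point fixed in the world has none). Each returns a list of dicts, best first, with "confidence" (0 to 1); they miss things now and then, are a little off and sometimes report something else, mostly with a low value. They report only what shows in the picture. A call takes as long as a camera call.
- spotter.cut_out(camera, target): "region" (480x640 bool, what is visible of it) and "point" ([column, row] in pixels, amid what is visible of it).
- spotter.tip_of(camera, target): "point" ([column, row] in pixels: a listed point, or the origin of a listed thing).
The state is a dict: "time_s": time; "joint_pos": joint angles; "joint_velocities": joint speeds; "effort": joint torques, N m; "position": TCP position; "eef_rot": TCP orientation; "ft_force": force on the tool from outside, world axes, zero at the start; "ft_torque": the same for the moment, N m; "grip_width": finger opening in m; "gripper_force": force on a finger pad.
Only numpy, scipy, OpenCV 4.12 (cv2) and the standard library are available. Lean on these libraries where they do the work, as an engineer would, in place of code of your own. Each camera call takes 0.05 s, during which the arm holds its last target. There are 200 camera calls.

### The job

Pack the open aluminium box, one thing at a time in this order: lower the ceramic dish onto the bottom of the box (do not drop it), lay the ring of mailbox keys in the dish, set the lift-out tray level on its ledges above them, then lay the yellow key tag flat in the tray. Finally swing the lid fully shut, and leave the mirror, the polish tin and the brush where they lie.

Things in the scene. Friction and masses are not known exactly. Their poses are not given: they have to be found in the camera images.
- box: Open aluminium box, fixed, 148 (its x) by 198 (its y) by 78 mm high, walls and floor 3 mm; origin: centre of underside, z up. Lid hinged along the +x side (hinge line along y at x 74, z 78 mm). Inside, along each short end (+y, -y), a ledge 16 mm wide, top at z = 39 mm, carries the lift-out tray; between the ledges 160 mm of floor are open.
- lid (a joint): Angle of the box lid in rad: 0 shut, about 1.8 at the start (open, leaning back away from the box), 2.0 at most. Stiff hinge: the lid stays wherever it is left, even half open; 2 to 5 N at its free edge move it. No latch to work: its spring lever is part of the lid.
- lid_edge (a point): Middle of the lid's free long edge, on the outer (when shut, upper) face, 150 mm from the hinge line; at box x -76, z 82 mm when shut. The lid is a flat aluminium plate 152 by 202 mm, 4 mm thick, with a low lip; its inner face lies on the box rim when shut.
- dish: White ceramic dish, rectangular with rounded corners, 116 mm (its x) by 68 mm (its y), 18 mm high, walls and floor 4 mm, so 108 by 60 mm and 14 mm deep inside; about 140 g. Origin: centre of its underside, z up. Grasp it across its 68 mm. With its x along the box's x the fingers stay clear of the ledges and the open lid.
- keys: Steel ring with two flat mailbox keys and a brown wooden fob, one rigid bunch, 60 mm long (its x) by 40 mm wide (its y), 60 g. Origin: middle of the bunch at its underside, z up. Ring (26 mm) at -x; keys (2.5 mm thick) spread to +x under the fob. Fob: bar 40 (x) by 18 (y) mm centred at x = 9 mm, z 2.5 to 13.5 mm: grasp across it, along y.
- tray: Lift-out aluminium tray, 130 (its x) by 180 mm (its y), 22 mm high, walls and floor 2.5 mm, about 200 g, with a fixed black grip bar over its middle: 64 mm along x, 12 mm across y, z 20 to 34 mm, on two posts. Origin: centre of underside, z up. In the box its x lies along the box's x, either way round, with 6 mm of play on each side.
- tag: Flat yellow plastic key tag, 50 mm (its x) by 22 mm (its y), 8 mm thick. Origin: centre of its underside, z up. 20 g. It fits in the tray on either side of the grip bar.
- mirror: Round steel mirror lying on the table, 70 mm across, 6 mm thick. Bystander. Origin: centre of its underside.
- tin: Round shoe polish tin, 66 mm across, 22 mm high. Bystander. Origin: centre of its underside.
- brush: Clothes brush lying on its bristles, 150 mm (its x) by 46 mm, 38 mm high. Bystander. Origin: centre of its underside.

How it is judged:
By the outcome, as a careful person would: the job done as asked, in the order asked, and still so for the second after the job is handed in, with the robot touching nothing.
It also fails if it takes over 134 s, if anything falls off the work surface, if the arm or the gripper's body presses on something with over 40 N, if the wrist force passes 120 N, or if a joint passes its speed limit or range.

## Working session

There is one attempt and no reset: what is moved stays moved. The work goes in short steps, Python scripts to look and compute and a shell command to move; the robot and the scene stay as the last step left them, time stands still between calls to the robot, and variables do not carry over. Pictures are saved under pics/ and viewed, at most 14 in all, crops included, and the job is handed in when it is done.

```bash
mkdir -p pics; cat > h.py <<'E'
import numpy as np, cv2
from bench import sensors, capture, arm, spotter
def pts(c):
    z=c["range_z"]; f=240/np.tan(np.radians(c["vfov"])/2)
    v,u=np.mgrid[0:480,0:640]
    P=np.stack([(u-c["cx"])/f*z,(v-c["cy"])/f*z,z],-1)
    return (P-c["t"])@c["R"]   # R^T (P-t)
def save(c,n): cv2.imwrite(f"pics/{n}.png",c["frame"][:,:,::-1])
E
python3 - <<'E'
from h import *
s=sensors.get_state(); print(s)
for cam in("top","scene"):
    c=capture(cam); save(c,cam+"0"); W=pts(c); print(cam,c["vfov"],c["cx"],c["cy"],c["R"].round(3).tolist(),c["t"])
    for n in "box lid dish keys tray tag mirror tin brush".split():
        for r in spotter.cut_out(cam,n)[:2]:
            m=r["region"]&(c["range_z"]>0)
            if m.sum()<10: continue
            p=W[m]; q=p[:,:2].astype(np.float32); zz=p[:,2]
            print(n,round(r["confidence"],2),np.round(r["point"]),m.sum(),"med",np.median(p,0).round(3),"z",np.percentile(zz,[5,95]).round(3),"rect",[np.round(x,3) for x in cv2.minAreaRect(q)])
E
```

```text
{'time_s': 0.0, 'joint_pos': array([-1.41360083e+00,  1.24487009e-01,  1.65160203e+00,  1.77039042e-05,
        1.36750799e+00, -8.25781263e-02]), 'joint_velocities': array([-8.14047049e-05,  1.01278127e-03, -3.37117728e-04,  1.03611491e-03,
        5.37935625e-04,  7.46728786e-04]), 'effort': array([-1.42618857e-03, -4.17602170e+01, -3.59933960e+01,  7.73797883e-02,
        4.93164640e-02, -1.72107048e-04]), 'position': array([ 0.15431416, -0.63117487,  0.40354092]), 'eef_rot': array([-3.13959654e+00, -1.82602704e-04,  2.39769849e-01]), 'ft_force': array([-0.07300076, -1.01356621,  0.19533862]), 'ft_torque': array([-0.03898036,  0.01737702, -0.02248154]), 'gripper_force': 0.0, 'grip_width': 0.0951228019213948}
top 57.5722549067901 313.50727360381563 233.18124379184204 [[-0.018, -1.0, -0.014], [-0.995, 0.019, -0.093], [0.093, 0.013, -0.996]] [0.04413891 0.60629719 0.85686175]
box 0.59 [515. 270.] 17113 med [ 0.529 -0.347  0.076] z [0.003 0.227] rect [array([ 0.547, -0.361]), array([0.326, 0.264]), np.float64(79.187)]
lid 0.84 [551. 271.] 7897 med [ 0.522 -0.367  0.166] z [0.09  0.229
[... 2212 characters left out ...]
tag 0.56 [466. 190.] 169 med [0.514 0.406 0.007] z [0.002 0.01 ] rect [array([0.511, 0.408]), array([0.023, 0.05 ]), np.float64(84.44)]
mirror 0.81 [320. 317.] 966 med [0.744 0.005 0.005] z [0.    0.008] rect [array([0.742, 0.005]), array([0.074, 0.072]), np.float64(5.861)]
mirror 0.68 [246. 330.] 912 med [ 0.741 -0.143  0.021] z [0.016 0.023] rect [array([ 0.736, -0.147]), array([0.073, 0.064]), np.float64(55.508)]
tin 0.59 [245. 328.] 914 med [ 0.74  -0.143  0.021] z [0.016 0.023] rect [array([ 0.737, -0.143]), array([0.067, 0.065]), np.float64(6.529)]
brush 0.96 [414. 293.] 1672 med [0.745 0.197 0.037] z [0.026 0.039] rect [array([0.736, 0.201]), array([0.058, 0.149]), np.float64(11.656)]
```

View pics/top0.png

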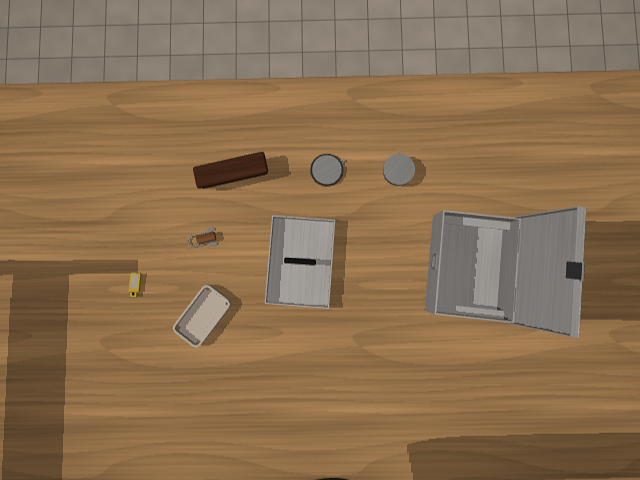

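View pics/scene0.png

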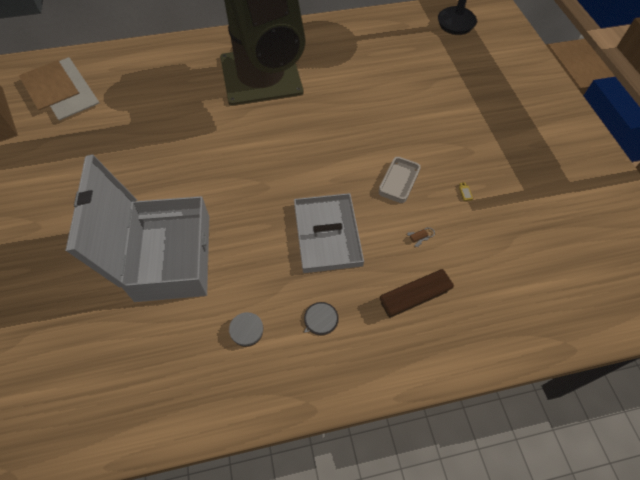

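The top view shows the box at about (475,265) with its lid hinge to the right (world -y), and the tray at (302,262) with its bar along world y. The dish is at (203,316), rotated. The keys are at (205,238) with the ring on the left, the tag at (135,285), and the bystanders are in the far row.

```bash
cat >> h.py <<'E'
from scipy.spatial.transform import Rotation as Ro
def rect(p,lab=""):
    (c,s,a)=cv2.minAreaRect(p[:,:2].astype(np.float32))
    L=a if s[0]>=s[1] else a+90
    L=(L+90)%180-90
    print(lab,len(p),"c",np.round(c,4),"size",np.round(sorted(s)[::-1],4),"long-axis rad",round(np.radians(L),3))
    return c,np.radians(L)
def go(x,y,zg,yaw=None):
    "target of grasp point; tool-axis delta from measured pose"
    s=sensors.get_state(); R=Ro.from_euler("xyz",s["eef_rot"])
    g=s["position"]+R.apply([0,0,.171]); d=R.inv().apply(np.array([x,y,zg])-g)
    y0=s["eef_rot"][2]; t=0 if yaw is None else -(((yaw-y0)+np.pi/2)%np.pi-np.pi/2)
    print("grasp",g.round(4),"yaw",round(y0,3),"j6",s["joint_pos"][5].round(2),"delta",d.round(4),"turn",round(t,3),"t",round(s["time_s"],1))
E
python3 - <<'E'
from h import *
T=[];C=[]
for cam in("top","scene"):
    c=capture(cam); W=pts(c); print(cam)
    def box(x0,x1,y0,y1,z0,z1):
        return W[(c["range_z"]>0)&(W[...,0]>x0)&(W[...,0]<x1)&(W[...,1]>y0)&(W[...,1]<y1)&(W[...,2]>z0)&(W[...,2]<z1)]
    rect(box(.38,.7,-.46,-.2,.07,.084),"boxrim")
    rect(box(.38,.7,-.46,-.2,.030,.045),"ledges")
    rect(box(.36,.53,.17,.36,.012,.03),"dish")
    rect(box(.57,.65,.2,.3,.008,.03),"fob")
    rect(box(.57,.65,.2,.31,.0015 if cam=="top" else .004,.03),"keys")
    rect(box(.43,.67,-.05,.18,.016,.026),"trayrim")
    rect(box(.43,.67,-.05,.18,.028,.05),"bar")
    rect(box(.46,.56,.37,.45,.004,.02),"tag")
    l=box(.38,.72,-.6,-.3,.1,.3); m=l.mean(0); u,sv,vt=np.linalg.svd(l-m,full_matrices=False); print("lid n",vt[2],m, "zmax",np.percentile(l[:,2],99.5))
    for n in ("keys","box","tag","tray","dish"):
        for r in spotter.tip_of(cam,n)[:1]:
            p=np.array(r["point"]); C.append(p); f=240/np.tan(np.radians(c["vfov"])/2)
            ray=c["R"].T@np.array([(p[0]-c["cx"])/f,(p[1]-c["cy"])/f,1]); o=-c["R"].T@c["t"]; print(n,"origin",(o+ray*(-o[2]/ray[2])).round(4),r["confidence"])
    if cam=="top":
        a=cv2.resize(c["frame"][205:270,170:240],None,fx=5,fy=5,interpolation=cv2.INTER_CUBIC)
        cv2.imwrite("pics/keys0.png",a[:,:,::-1])
E
```

```text
top
boxrim 1065 c [ 0.534  -0.2779] size [0.1995 0.1522] long-axis rad -0.12
ledges 1510 c [ 0.5357 -0.275 ] size [0.1948 0.1495] long-axis rad -0.136
dish 430 c [0.4443 0.2637] size [0.1167 0.0689] long-axis rad -0.658
fob 171 c [0.602  0.2614] size [0.0489 0.0202] long-axis rad -1.26
keys 780 c [0.61   0.2553] size [0.108  0.0799] long-axis rad 1.566
trayrim 439 c [0.5508 0.0619] size [0.1804 0.1301] long-axis rad -0.093
bar 190 c [0.5799 0.0877] size [0.1286 0.0482] long-axis rad 0.732
tag 269 c [0.5079 0.4109] size [0.0876 0.0659] long-axis rad -0.096
lid n [-0.12293933 -0.97836974 -0.16636878] [ 0.52250692 -0.36847311  0.17244939] zmax 0.2348945743792485
keys origin [0.5975 0.2669 0.    ] 0.81
box origin [ 0.5308 -0.286   0.    ] 0.88
tag origin [0.5168 0.4077 0.    ] 0.73
tray origin [0.5526 0.0563 0.    ] 0.66
dish origin [0.4398 0.2602 0.    ] 0.63
scene
boxrim 983 c [ 0.5351 -0.2767] size [0.2023 0.1531] long-axis rad -0.126
ledges 1034 c [ 0.5361 -0.2729] size [0.2004 0.1499] long-axis rad -0.134
dish 280 c [0.4446 0.2661] size [0.1192 0.0685] long-axis rad -0.653
fob 130 c [0.6046 0.2584] size [0.0393 0.0192] long-axis rad -1.362
keys 158 c [0.6083 0.2518] size [0.0941 0.0252] long-axis rad -1.293
trayrim 467 c [0.5511 0.064 ] size [0.1827 0.1303] long-axis rad -0.093
bar 151 c [0.5514 0.0638] size [0.064  0.0151] long-axis rad 1.477
tag 151 c [0.5228 0.4215] size [0.0702 0.0525] long-axis rad -0.088
lid n [-0.12494354 -0.9774417  -0.17028455] [ 0.52665998 -0.36667048  0.16993743] zmax 0.23259952771606865
keys origin [ 0.5988  0.2681 -0.    ] 0.78
box origin [ 0.5339 -0.2796  0.    ] 0.61
tag origin [ 0.5034  0.4141 -0.    ] 0.71
tray origin [0.5465 0.0648 0.    ] 0.61
dish origin [0.4478 0.2627 0.    ] 0.63
```

View pics/keys0.png

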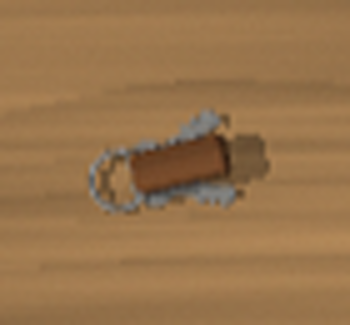

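The crop shows the fob's long axis running right and slightly up, with the ring on the left. Keys x is therefore about -1.37 rad in the world frame. I'll move over the dish.

The rows are not in the units I measure in: shifts go in shares of 80 cm and turns go in shares of pi/2 rad. I convert before sending: -0.4 m / 0.8 = -0.5, 0.24 m / 0.8 = 0.3, -0.87 rad / 1.5708 = -0.5539.

```bash
sed -i 's|t=0 if yaw.*|t=0 if yaw is None else y0-yaw; t=(t+np.pi)%(2*np.pi)-np.pi|' h.py
python3 -m creep '[[[0.05,-0.0813,0],-0.0764],[[0.1,-0.1625,0],-0.1528],[[0.15,-0.25,0],-0.2355],[[0.2,-0.325,0],-0.3183],[[0.25,-0.4,0],-0.3947],[[0.3,-0.4875,0],-0.4775],[[0.3,-0.4875,0],-0.5539],[[0.3125,-0.5,0],-0.6366],[[0.3125,-0.5,0],-0.713]]' 0.095
python3 -c "
from h import *
go(.4445,.265,.1,2.486)"
```

```text
time_s: 2.35
position: [0.2708, -0.2731, 0.4048]
eef_rot: [3.141, 0.0, 1.36]
ft_force: [0.5, 1.0, -0.4]
grip_width: 0.0946
gripper_force: 0.0
grasp [ 0.2709 -0.2732  0.2338] yaw 1.36 j6 -0.72 delta [0.5627 0.0569 0.1337] turn -1.126 t 2.4
```

To row units: 0.48 m / 0.8 = 0.6, 0.05 m / 0.8 = 0.0625, -1.126 rad / 1.5708 = -0.7168.

```bash
python3 -m creep '[[[0.05,0.005,0],-0.0764],[[0.1,0.01,0],-0.1528],[[0.15,0.015,0],-0.2355],[[0.2,0.02,0.0125],-0.3183],[[0.25,0.025,0.025],-0.3947],[[0.3,0.03,0.0375],-0.4775],[[0.35,0.035,0.05],-0.5539],[[0.4,0.04,0.0625],-0.6366],[[0.45,0.045,0.075],-0.7168],[[0.5,0.05,0.0875],-0.7168],[[0.55,0.055,0.1],-0.7168],[[0.6,0.06,0.1125],-0.7168]]'
python3 -m creep '[[[-0.0138,-0.0525,0.025],0],[[-0.05,-0.075,0.05],0],[[-0.05,-0.075,0.05],0]]'
python3 -c "
from h import *
go(.4445,.265,.022,2.486)"
```

```text
time_s: 3.35
position: [0.4206, 0.186, 0.3146]
eef_rot: [3.141, 0.001, 2.482]
ft_force: [0.4, -0.6, 0.6]
grip_width: 0.0949
gripper_force: 0.0
time_s: 3.6
position: [0.4141, 0.1104, 0.2701]
eef_rot: [-3.134, -0.004, 2.482]
ft_force: [-0.3, 0.7, -0.4]
grip_width: 0.0949
gripper_force: 0.0
grasp [0.4127 0.1098 0.0991] yaw 2.482 j6 -0.77 delta [0.0696 0.1427 0.0764] turn -0.004 t 3.6
```

To row units: 0.1427 m / 0.8 = 0.1784, 0.107 m / 0.8 = 0.1338, -0.004 rad / 1.5708 = -0.0025.

```bash
python3 -m creep '[[[0.0213,0.045,0],0],[[0.0438,0.0888,0],0],[[0.065,0.1338,0],0],[[0.087,0.1784,0.0125],-0.0025],[[0.087,0.1784,0.025],-0.0025],[[0.087,0.1784,0.025],-0.0025]]'
python3 -c "
from h import *
go(.4445,.265,.022,2.486)
c=capture('top'); save(c,'d1')"
```

```text
time_s: 4.1
position: [0.4476, 0.2683, 0.2533]
eef_rot: [-3.139, -0.001, 2.487]
ft_force: [-1.0, -0.8, -1.3]
grip_width: 0.095
gripper_force: 0.0
grasp [0.4471 0.2681 0.0823] yaw 2.487 j6 -0.48 delta [ 0.0001 -0.0039  0.0603] turn 0.001 t 4.1
```

View pics/d1.png

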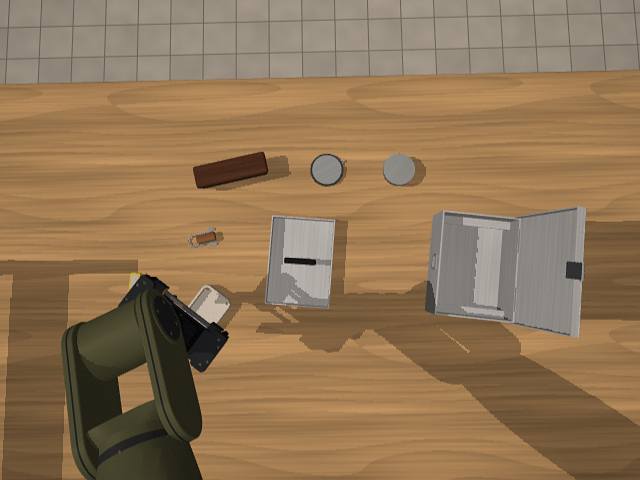

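The gripper straddles the dish across its short side at (195,315). I'll descend and grip.

To row units: 0.0595 m / 0.8 = 0.0744, 0.03 m / 0.8 = 0.0375.

```bash
python3 -m creep '[[[0,-0.0038,0.0375],0],[[0,-0.0038,0.0744],0],[[0,-0.0038,0.0744],0],[[0,-0.0038,0.0744],0]]'
python3 -m creep '[[[0,0,0],0],[[0,0,0],0],[[0,0,0],0],[[0,0,0],0],[[0,0,0],0],[[0,0,0],0],[[0,0,0],0],[[0,0,0],0]]' 0.05
python3 -c "
from h import *
go(.4445,.265,.022,2.486)"
```

```text
time_s: 4.48
position: [0.4458, 0.2634, 0.195]
eef_rot: [-3.139, -0.001, 2.483]
ft_force: [-0.2, -0.7, -0.5]
grip_width: 0.095
gripper_force: 0.0
time_s: 5.15
position: [0.4464, 0.2647, 0.1962]
eef_rot: [-3.141, 0.0, 2.485]
ft_force: [-1.9, -2.6, 6.8]
grip_width: 0.0678
gripper_force: 30.0
grasp [0.4465 0.2646 0.0252] yaw 2.485 j6 -0.48 delta [ 0.0018 -0.0009  0.0032] turn -0.001 t 5.2
```

To row units: -0.12 m / 0.8 = -0.15, -0.08 m / 0.8 = -0.1.

```bash
python3 -m creep '[[[0,0,-0.0125],0],[[0,0,-0.05],0],[[0,0,-0.1],0],[[0,0,-0.15],0],[[0,0,-0.15],0]]'
python3 -m creep '[[[-0.025,-0.025,0],0.0318],[[-0.0563,-0.0525,0],0.0764],[[-0.0875,-0.0813,0],0.1273],[[-0.1188,-0.1125,0],0.191],[[-0.15,-0.14,0],0.2546],[[-0.1838,-0.1713,0],0.3183],[[-0.2163,-0.2025,0],0.382],[[-0.25,-0.2338,0],0.4456],[[-0.2838,-0.265,0],0.5093],[[-0.3163,-0.2963,0],0.573],[[-0.35,-0.3275,0],0.6366],[[-0.3838,-0.3588,0],0.6621]]'
python3 -c "
from h import *
go(.535,-.2757,.145,1.445)
print(sensors.get_state()['grip_width'],sensors.get_state()['gripper_force'])"
```

```text
time_s: 5.57
position: [0.4485, 0.2659, 0.325]
eef_rot: [3.127, 0.007, 2.485]
ft_force: [1.9, 0.9, 0.1]
grip_width: 0.068
gripper_force: 30.0
time_s: 6.57
position: [0.5139, -0.1518, 0.3153]
eef_rot: [3.141, -0.0, 1.441]
ft_force: [0.3, 0.5, -1.9]
grip_width: 0.0679
gripper_force: 30.0
grasp [ 0.514  -0.1517  0.1443] yaw 1.441 j6 -0.26 delta [-0.1202  0.0369 -0.0007] turn -0.004 t 6.6
0.0678698570861811 30.000445246696472
```

To row units: -0.1202 m / 0.8 = -0.1503, 0.0369 m / 0.8 = 0.0461, -0.004 rad / 1.5708 = -0.0025.

```bash
python3 -m creep '[[[-0.0375,0.0125,0],0],[[-0.075,0.025,0],-0.0025],[[-0.1125,0.0375,0],-0.0025],[[-0.1375,0.0425,0],-0.0025],[[-0.1503,0.0461,0],-0.0025],[[-0.1503,0.0461,0],-0.0025],[[-0.1503,0.0461,0],-0.0025]]'
python3 - <<'E'
from h import *
go(.535,-.2757,.028,1.445)
c=capture('scene'); save(c,'d2'); W=pts(c)
E
```

```text
time_s: 7.15
position: [0.5354, -0.2736, 0.3149]
eef_rot: [-3.141, -0.001, 1.448]
ft_force: [0.1, 0.7, -2.5]
grip_width: 0.0674
gripper_force: 30.0
grasp [ 0.5354 -0.2734  0.1439] yaw 1.448 j6 -0.44 delta [-0.0024 -0.      0.1159] turn 0.003 t 7.2
```

View pics/d2.png

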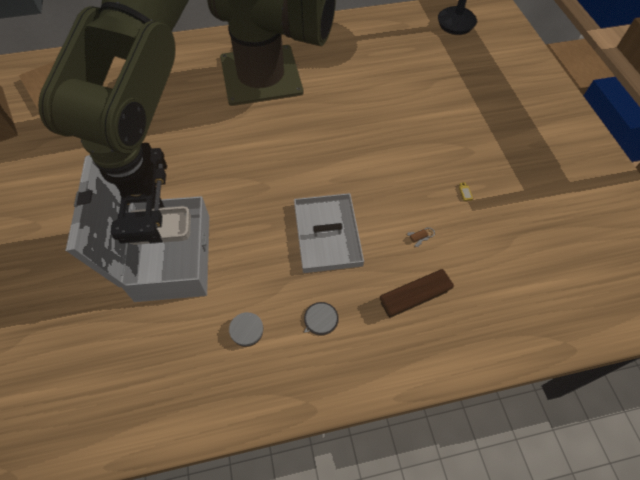

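The dish hangs over the open box at about (172,222) and clears the walls. I'll lower it slowly.

To row units: 0.112 m / 0.8 = 0.14, 0.03 m / 0.8 = 0.0375, 0.003 rad / 1.5708 = 0.0019.

```bash
python3 -m creep '[[[-0.0025,0,0.0375],0],[[-0.0025,0,0.075],0.0019],[[-0.0025,0,0.1125],0.0019],[[-0.0025,0,0.1313],0.0019],[[-0.0025,0,0.1375],0.0019],[[-0.0025,0,0.14],0.0019],[[-0.0025,0,0.14],0.0019],[[-0.0025,0,0.14],0.0019]]'
python3 -c "
from h import *
go(.535,-.2757,.028,1.445)"
```

```text
time_s: 7.87
position: [0.5361, -0.2759, 0.2052]
eef_rot: [3.139, 0.001, 1.446]
ft_force: [0.0, 0.3, -0.7]
grip_width: 0.0678
gripper_force: 30.0
grasp [ 0.5366 -0.2761  0.0342] yaw 1.446 j6 -0.44 delta [ 0.0002 -0.0017  0.0062] turn 0.001 t 7.9
```

To row units: 0.003 m / 0.8 = 0.0038, 0.002 m / 0.8 = 0.0025.

```bash
python3 -m creep '[[[0,-0.0013,0.0013],0],[[0,-0.0013,0.0025],0],[[0,-0.0013,0.0038],0],[[0,-0.0013,0.0038],0],[[0,-0.0013,0.0038],0]]'; python3 -m creep '[[[0,0,0.0013],0],[[0,0,0.0019],0],[[0,0,0.0019],0],[[0,0,0.0019],0]]'
```

```text
time_s: 8.28
position: [0.5343, -0.2759, 0.2004]
eef_rot: [3.141, 0.0, 1.446]
ft_force: [-0.7, -0.7, -1.7]
grip_width: 0.0674
gripper_force: 30.0
time_s: 8.62
position: [0.5345, -0.276, 0.1992]
eef_rot: [3.141, 0.0, 1.446]
ft_force: [-1.5, 0.9, 2.8]
grip_width: 0.0676
gripper_force: 30.0
```

To row units: 0.0005 m / 0.8 = 0.0006.

```bash
python3 -m creep '[[[0,0,0.0006],0],[[0,0,0.0006],0]]'; python3 -m creep '[[[0,0,0],0],[[0,0,0],0],[[0,0,0],0],[[0,0,0],0]]' 0.09;  python3 -m creep '[[[0,0,-0.0125],0],[[0,0,-0.05],0],[[0,0,-0.1],0],[[0,0,-0.15],0],[[0,0,-0.15],0]]'
python3 -c "
from h import *
go(.603,.259,.1,1.771)"
```

```text
time_s: 8.78
position: [0.5345, -0.276, 0.1992]
eef_rot: [-3.142, 0.0, 1.446]
ft_force: [-2.8, 2.0, 5.4]
grip_width: 0.0675
gripper_force: 30.0
time_s: 9.12
position: [0.5343, -0.2758, 0.198]
eef_rot: [-3.142, -0.0, 1.446]
ft_force: [-0.4, -0.4, -0.8]
grip_width: 0.0876
gripper_force: 0.0
time_s: 9.53
position: [0.5367, -0.2772, 0.3292]
eef_rot: [3.126, 0.007, 1.446]
ft_force: [1.7, -0.5, 1.8]
grip_width: 0.0901
gripper_force: 0.0
grasp [ 0.5391 -0.2787  0.1583] yaw 1.446 j6 -0.44 delta [ 0.5419 -0.0044  0.0544] turn -0.325 t 9.5
```

To row units: 0.47 m / 0.8 = 0.5875, 0.43 m / 0.8 = 0.5375, -0.325 rad / 1.5708 = -0.2069.

```bash
python3 -m creep '[[[0.0375,0,0],-0.0191],[[0.0875,0,0],-0.0382],[[0.1375,0,0],-0.0637],[[0.1875,0,0],-0.0828],[[0.2375,0,0],-0.1019],[[0.2875,0,0],-0.1273],[[0.3375,0,0],-0.1464],[[0.3875,0,0],-0.1655],[[0.4375,0,0],-0.191],[[0.4875,-0.0013,0],-0.2069],[[0.5375,-0.0025,0.025],-0.2069],[[0.5875,-0.0038,0.0375],-0.2069]]' 0.06
python3 -m creep '[[[0.025,0.005,0.025],0],[[0.0475,0.0113,0.05],0],[[0.0475,0.0113,0.05],0],[[0.0475,0.0113,0.05],0]]'
python3 - <<'E'
from h import *
go(.603,.259,.023,1.771)
c=capture('top'); save(c,'k1'); W=pts(c)
B=np.array([.535,-.2757]);a=1.446; 
q=W[...,:2]-B; by=q@[np.sin(a),-np.cos(a)]; bx=-(q@[np.cos(a),np.sin(a)])
m=(abs(by)<.075)&(abs(bx)<.068)&(W[...,2]>.018)&(W[...,2]<.03)
p=np.stack([bx[m],by[m]],1); rect(p,"dish in box"); print(W[m][:,2].mean())
m=(abs(by)<.02)&(abs(bx)<.04)&(W[...,2]<.03); print("dish floor z",np.median(W[m][:,2]))
E
```

```text
time_s: 10.53
position: [0.5896, 0.1903, 0.2893]
eef_rot: [3.14, 0.0, 1.771]
ft_force: [0.7, -0.4, -0.1]
grip_width: 0.0603
gripper_force: 0.0
time_s: 10.87
position: [0.5904, 0.228, 0.2478]
eef_rot: [-3.139, 0.001, 1.773]
ft_force: [0.7, 0.3, -0.1]
grip_width: 0.0601
gripper_force: 0.0
grasp [0.5899 0.2278 0.0768] yaw 1.773 j6 0.08 delta [0.028  0.0192 0.0537] turn 0.002 t 10.9
dish in box 336 c [ 0.001  -0.0004] size [0.1117 0.0688] long-axis rad -0.004
0.021734794759109617
dish floor z 0.00785400507693784
```

View pics/k1.png

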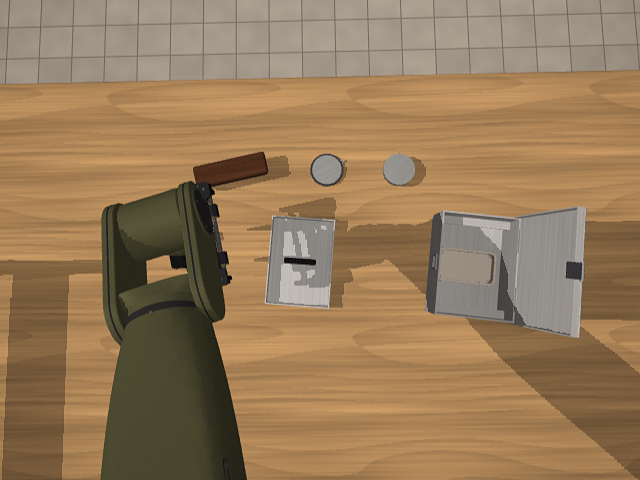

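The dish lies centred and flat in the box at (467,267). Next I'll move to the fob.

To row units: 0.03 m / 0.8 = 0.0375, 0.028 m / 0.8 = 0.035, 0.002 rad / 1.5708 = 0.0013.

```bash
python3 -m creep '[[[0.0188,0.0125,0],0],[[0.035,0.024,0.0125],0],[[0.035,0.024,0.025],0.0013],[[0.035,0.024,0.0375],0.0013],[[0.035,0.024,0.0375],0.0013]]'
python3 -c "
from h import *
go(.603,.2595,.023,1.771)"
```

```text
time_s: 11.33
position: [0.6035, 0.2572, 0.2169]
eef_rot: [-3.138, 0.001, 1.768]
ft_force: [-0.0, -0.5, -0.7]
grip_width: 0.0599
gripper_force: 0.0
grasp [0.6029 0.2569 0.0459] yaw 1.768 j6 0.12 delta [0.0026 0.0007 0.0229] turn -0.003 t 11.3
```

To row units: 0.022 m / 0.8 = 0.0275, 0.012 m / 0.8 = 0.015.

```bash
python3 -m creep '[[[0.0025,0.0006,0.015],0],[[0.0025,0.0006,0.0275],0],[[0.0025,0.0006,0.0275],0],[[0.0025,0.0006,0.0275],0]]'
python3 -m creep '[[[0,0,0],0],[[0,0,0],0],[[0,0,0],0],[[0,0,0],0],[[0,0,0],0],[[0,0,0],0],[[0,0,0],0]]' 0.005
python3 -c "
from h import *
go(.603,.2595,.023,1.771)"
python3 -m creep '[[[0,0,-0.025],0],[[0,0,-0.075],0],[[0,0,-0.125],0],[[0,0,-0.15],0],[[0,0,-0.15],0]]'
python3 -c "
from h import *
B=np.array([.535,-.2757]);b=-1.696
t=B+.009*np.array([np.cos(b),np.sin(b)])
go(t[0],t[1],.12,1.445)"
```

```text
time_s: 11.67
position: [0.6038, 0.2603, 0.1956]
eef_rot: [-3.139, 0.0, 1.769]
ft_force: [-0.3, -0.0, 0.2]
grip_width: 0.0598
gripper_force: 0.0
time_s: 12.25
position: [0.6043, 0.2608, 0.197]
eef_rot: [-3.141, -0.0, 1.769]
ft_force: [-0.6, -1.1, 0.2]
grip_width: 0.019
gripper_force: 0.4
grasp [0.6043 0.2608 0.026 ] yaw 1.769 j6 0.13 delta [-0.001  -0.0015  0.003 ] turn -0.002 t 12.2
time_s: 12.67
position: [0.6061, 0.2614, 0.3247]
eef_rot: [3.13, -0.002, 1.769]
ft_force: [0.8, 1.1, -0.1]
grip_width: 0.0179
gripper_force: 30.0
grasp [0.608  0.2621 0.1537] yaw 1.769 j6 0.13 delta [-0.5215 -0.1806  0.0306] turn 0.324 t 12.7
```

To row units: -0.45 m / 0.8 = -0.5625, -0.033 m / 0.8 = -0.0413, 0.324 rad / 1.5708 = 0.2063.

```bash
python3 -m creep '[[[-0.025,-0.0088,0],0.0127],[[-0.0688,-0.0238,0],0.0318],[[-0.1188,-0.0413,0],0.0509],[[-0.1663,-0.0575,0],0.07],[[-0.2125,-0.0738,0],0.0891],[[-0.2625,-0.0913,0],0.1082],[[-0.3125,-0.1088,0],0.1273],[[-0.3625,-0.125,0],0.1464],[[-0.4125,-0.1425,0],0.1655],[[-0.4625,-0.16,0],0.1846],[[-0.5125,-0.1775,0],0.1974],[[-0.5625,-0.195,0],0.2063]]'
python3 -m creep '[[[-0.0375,0,0],0],[[-0.075,0,0],0],[[-0.0925,-0.0013,0],0],[[-0.0925,-0.0013,0],0],[[-0.0925,-0.0013,0],0]]'
python3 - <<'E'
from h import *
B=np.array([.535,-.2757]);b=-1.696
t=B+.009*np.array([np.cos(b),np.sin(b)])
go(t[0],t[1],.045,1.445); print(sensors.get_state()['grip_width'])
c=capture('scene'); cv2.imwrite('pics/k2.png',cv2.resize(c["frame"][100:320,40:280],None,fx=2.5,fy=2.5)[:,:,::-1])
E
```

```text
time_s: 13.67
position: [0.5394, -0.2082, 0.3155]
eef_rot: [-3.14, -0.001, 1.444]
ft_force: [1.0, -0.4, -1.0]
grip_width: 0.0177
gripper_force: 30.0
time_s: 14.08
position: [0.5299, -0.2798, 0.3158]
eef_rot: [-3.14, -0.002, 1.443]
ft_force: [0.1, 0.0, -0.2]
grip_width: 0.0176
gripper_force: 30.0
grasp [ 0.5296 -0.2795  0.1448] yaw 1.443 j6 -0.45 delta [-0.0047  0.005   0.0997] turn -0.002 t 14.1
0.017586685821963356
```

View pics/k2.png

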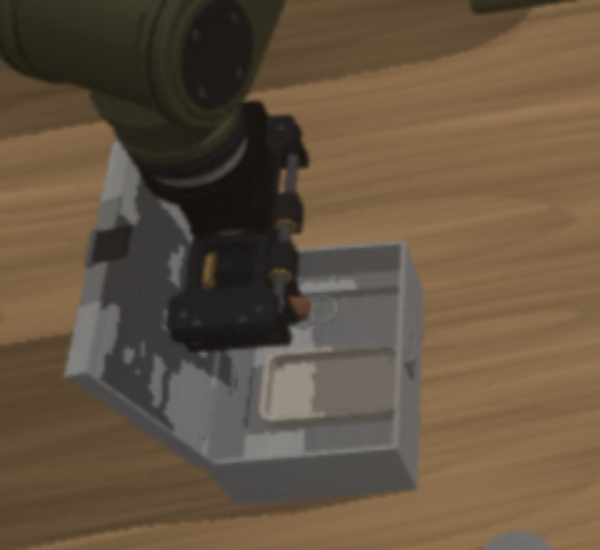

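The keys are held by the fob at (300,307), with the ring on the far side from the hinge, above the dish. I'll lower them.

To row units: 0.1 m / 0.8 = 0.125, 0.095 m / 0.8 = 0.1188, -0.002 rad / 1.5708 = -0.0013.

```bash
python3 -m creep '[[[-0.0059,0.0063,0.025],0],[[-0.0059,0.0063,0.0625],-0.0013],[[-0.0059,0.0063,0.1],-0.0013],[[-0.0059,0.0063,0.1188],-0.0013],[[-0.0059,0.0063,0.125],-0.0013],[[-0.0059,0.0063,0.125],-0.0013],[[-0.0059,0.0063,0.125],-0.0013]]'
python3 -c "
from h import *
go(.5339,-.2846,.033,1.445)"
```

```text
time_s: 14.72
position: [0.5353, -0.2843, 0.2177]
eef_rot: [3.141, 0.0, 1.448]
ft_force: [0.6, -0.4, -1.2]
grip_width: 0.0179
gripper_force: 30.0
grasp [ 0.5354 -0.2844  0.0467] yaw 1.448 j6 -0.45 delta [-0.0004 -0.0015  0.0137] turn 0.003 t 14.7
```

To row units: 0.0125 m / 0.8 = 0.0156, 0.0115 m / 0.8 = 0.0144.

```bash
python3 -m creep '[[[0,-0.0013,0.0063],0],[[0,-0.0013,0.0125],0],[[0,-0.0013,0.0144],0],[[0,-0.0013,0.0156],0],[[0,-0.0013,0.0156],0],[[0,-0.0013,0.0156],0]]'
python3 -m creep '[[[0,0,0.0013],0],[[0,0,0.0013],0],[[0,0,0.0013],0]]'
```

```text
time_s: 15.22
position: [0.5337, -0.2851, 0.2046]
eef_rot: [3.141, 0.0, 1.447]
ft_force: [-0.1, -0.3, -0.5]
grip_width: 0.0177
gripper_force: 30.0
time_s: 15.47
position: [0.5338, -0.2852, 0.2041]
eef_rot: [3.141, 0.0, 1.447]
ft_force: [-0.9, 1.1, 3.5]
grip_width: 0.0176
gripper_force: 30.0
```

Contact. I'll release and retreat toward the tray.

To row units: 0.27 m / 0.8 = 0.3375, 0.23 m / 0.8 = 0.2875.

```bash
python3 -m creep '[[[0,0,0],0],[[0,0,0],0],[[0,0,0],0],[[0,0,0],0]]' 0.03;  python3 -m creep '[[[0,0,-0.0125],0],[[0,0,-0.05],0],[[0,0,-0.1],0],[[0,0,-0.15],0],[[0,0,-0.15],0]]'
python3 -m creep '[[[0.0375,0,0],0],[[0.0875,0,0],0],[[0.1375,0,0],0],[[0.1875,0,0],0],[[0.2375,0,0],0],[[0.2875,0,0],0],[[0.3375,0,0],0],[[0.3375,0,0],0],[[0.3375,0,0],0]]' 0.06
python3 - <<'E'
from h import *
go(.551,.063,.09,1.477)
c=capture('top'); cv2.imwrite('pics/k3.png',cv2.resize(c["frame"][190:350,400:600],None,fx=3,fy=3,interpolation=cv2.INTER_CUBIC)[:,:,::-1]); W=pts(c)
B=np.array([.535,-.2757]);a=1.446
q=W[...,:2]-B; by=q@[np.sin(a),-np.cos(a)]; bx=-(q@[np.cos(a),np.sin(a)])
m=(abs(by)<.027)&(abs(bx)<.05)&(W[...,2]>.013)&(W[...,2]<.06)
p=np.stack([bx[m],by[m]],1); rect(p,"fob in dish"); print(W[m][:,2].mean(),W[m][:,2].max())
E
```

```text
time_s: 15.8
position: [0.5335, -0.2849, 0.2031]
eef_rot: [-3.141, -0.0, 1.447]
ft_force: [0.8, 0.2, -0.3]
grip_width: 0.0298
gripper_force: 0.0
time_s: 16.22
position: [0.5358, -0.2863, 0.3345]
eef_rot: [3.127, 0.007, 1.447]
ft_force: [2.0, -0.1, 0.9]
grip_width: 0.0305
gripper_force: 0.0
time_s: 16.97
position: [0.5671, -0.0151, 0.324]
eef_rot: [3.141, 0.0, 1.451]
ft_force: [-0.1, -0.8, -0.0]
grip_width: 0.0599
gripper_force: 0.0
grasp [ 0.5672 -0.0151  0.153 ] yaw 1.451 j6 -0.0 delta [ 0.0756 -0.0255  0.0629] turn -0.026 t 17.0
fob in dish 210 c [ 0.0119 -0.0066] size [0.0774 0.0372] long-axis rad -0.042
0.019995343186036914 0.026205826485528393
```

View pics/k3.png

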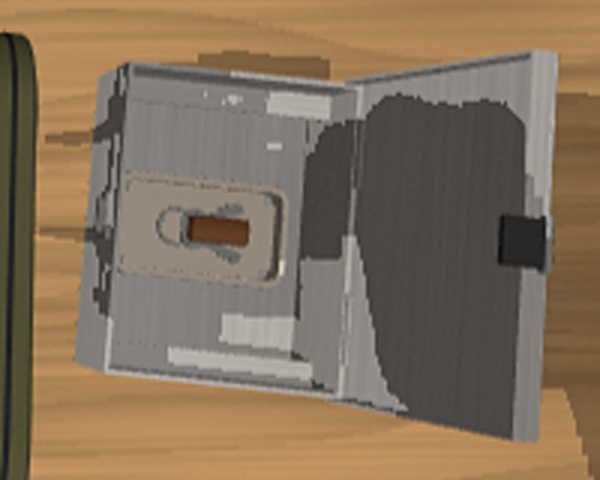

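The keys lie inside the dish: fob at (218,231), ring at (172,226). Now the tray.

To row units: 0.0756 m / 0.8 = 0.0945, 0.063 m / 0.8 = 0.0788, -0.026 rad / 1.5708 = -0.0166.

```bash
python3 -m creep '[[[0.0375,-0.0125,0.0125],0],[[0.075,-0.025,0.025],-0.0127],[[0.0945,-0.0319,0.05],-0.0166],[[0.0945,-0.0319,0.075],-0.0166],[[0.0945,-0.0319,0.0788],-0.0166],[[0.0945,-0.0319,0.0788],-0.0166]]'
python3 -c "
from h import *
go(.551,.063,.028,1.477)"
```

```text
time_s: 17.52
position: [0.5505, 0.0599, 0.2589]
eef_rot: [-3.138, 0.001, 1.471]
ft_force: [-0.1, -0.8, 0.5]
grip_width: 0.0598
gripper_force: 0.0
grasp [0.5499 0.0598 0.0879] yaw 1.471 j6 0.11 delta [0.0033 0.0009 0.0599] turn -0.006 t 17.5
```

To row units: 0.0605 m / 0.8 = 0.0756, 0.055 m / 0.8 = 0.0688, -0.004 rad / 1.5708 = -0.0025.

```bash
python3 -m creep '[[[0.0013,0.0006,0.0375],0],[[0.0013,0.0006,0.0688],-0.0025],[[0.0013,0.0006,0.0756],-0.0025],[[0.0013,0.0006,0.0756],-0.0025],[[0.0013,0.0006,0.0756],-0.0025]]'
python3 -m creep '[[[0,0,0],0],[[0,0,0],0],[[0,0,0],0],[[0,0,0],0],[[0,0,0],0],[[0,0,0],0],[[0,0,0],0],[[0,0,0],0],[[0,0,0],0],[[0,0,0],0]]' 0.0
python3 -c "
from h import *
go(.551,.063,.028,1.477)"
```

```text
time_s: 17.93
position: [0.5525, 0.0613, 0.2014]
eef_rot: [3.14, -0.0, 1.475]
ft_force: [0.5, 0.9, -0.3]
grip_width: 0.0599
gripper_force: 0.0
time_s: 18.77
position: [0.5515, 0.0621, 0.1999]
eef_rot: [-3.141, 0.0, 1.477]
ft_force: [-2.4, 1.7, 1.9]
grip_width: 0.0121
gripper_force: 30.0
grasp [0.5513 0.0622 0.0289] yaw 1.477 j6 0.11 delta [ 0.0008 -0.0004  0.0009] turn -0.0 t 18.8
```

To row units: -0.13 m / 0.8 = -0.1625, -0.1 m / 0.8 = -0.125.

```bash
python3 -m creep '[[[0,0,-0.025],0],[[0,0,-0.075],0],[[0,0,-0.125],0],[[0,0,-0.1625],0],[[0,0,-0.1625],0],[[0,0,-0.1625],0]]'
python3 - <<'E'
from h import *
print(sensors.get_state()['grip_width'],sensors.get_state()['ft_force'])
B=np.array([.535,-.2757])
for cam in("top","scene"):
    c=capture(cam); W=pts(c); q=W[...,:2]-B
    for a in (1.435,1.445,1.455):
        by=q@[np.sin(a),-np.cos(a)]; bx=-(q@[np.cos(a),np.sin(a)])
        rim=(W[...,2]>.074)&(W[...,2]<.082)&(c["range_z"]>0)
        e1=bx[rim&(abs(by)<.08)&(bx<-.05)&(bx>-.09)]; e2=by[rim&(abs(bx)<.06)&(by>.08)&(by<.115)]; e3=by[rim&(abs(bx)<.06)&(by<-.08)&(by>-.115)]
        print(cam,a,[(len(e),e.mean().round(4),e.std().round(4)) for e in(e1,e2,e3)],"expect -.0725, +-.0975")
go(.535,-.2757,.16,1.445)
E
```

```text
time_s: 19.27
position: [0.5522, 0.0621, 0.3321]
eef_rot: [3.137, -0.0, 1.477]
ft_force: [0.2, 0.2, -3.3]
grip_width: 0.0117
gripper_force: 30.0
0.011687848296813451 [ 0.16944668  0.16377293 -3.25493176]
top 1.435 [(196, np.float64(-0.0721), np.float64(0.0012)), (126, np.float64(0.0968), np.float64(0.0011)), (112, np.float64(-0.0976), np.float64(0.001))] expect -.0725, +-.0975
top 1.445 [(196, np.float64(-0.0721), np.float64(0.0011)), (126, np.float64(0.0968), np.float64(0.0011)), (115, np.float64(-0.0977), np.float64(0.001))] expect -.0725, +-.0975
top 1.455 [(197, np.float64(-0.0721), np.float64(0.0012)), (127, np.float64(0.0968), np.float64(0.0011)), (116, np.float64(-0.0977), np.float64(0.001))] expect -.0725, +-.0975
scene 1.435 [(112, np.float64(-0.0739), np.float64(0.0011)), (140, np.float64(0.0978), np.float64(0.0013)), (114, np.float64(-0.0971), np.float64(0.0014))] expect -.0725, +-.0975
scene 1.445 [(111, np.float64(-0.0738), np.float64(0.001)), (139, np.float64(0.0978), np.float64(0.0013)), (115, np.float64(-0.0971), np.float64(0.0014))] expect -.0725, +-.0975
scene 1.455 [(111, np.float64(-0.0737), np.float64(0.0011)), (140, np.float64(0.0978), np.float64(0.0014)), (116, np.float64(-0.0971), np.float64(0.0015))] expect -.0725, +-.0975
grasp [0.5505 0.062  0.157 ] yaw 1.477 j6 0.11 delta [-0.3377  0.0163 -0.0029] turn 0.032 t 19.4
```

Box centre is confirmed to within about 1 mm.

To row units: -0.3377 m / 0.8 = -0.4221, -0.315 m / 0.8 = -0.3938, 0.032 rad / 1.5708 = 0.0204.

```bash
python3 -m creep '[[[-0.025,0.0013,0],0],[[-0.0625,0.0038,0],0.0064],[[-0.1125,0.0063,0],0.0127],[[-0.1625,0.0088,0],0.0204],[[-0.2125,0.0113,0],0.0204],[[-0.2625,0.0138,0],0.0204],[[-0.3125,0.0163,0],0.0204],[[-0.3563,0.0175,0],0.0204],[[-0.3938,0.0188,0],0.0204],[[-0.4221,0.02,0],0.0204],[[-0.4221,0.02,0],0.0204],[[-0.4221,0.02,0],0.0204]]'
python3 -m creep '[[[0,0,0],0],[[0,0,0],0],[[0,0,0],0]]'
python3 - <<'E'
from h import *
go(.535,-.2757,.068,1.445)
c=capture('scene'); W=pts(c)
B=np.array([.535,-.2757]);a=1.445
q=W[...,:2]-B; by=q@[np.sin(a),-np.cos(a)]; bx=-(q@[np.cos(a),np.sin(a)])
m=(abs(by)<.11)&(abs(bx)<.09)&(W[...,2]>.125)&(W[...,2]<.165)&(bx<-.03)
print(m.sum(),np.percentile(bx[m],[1,5]),np.percentile(by[m],[1,99]),W[m][:,2].mean())
cv2.imwrite('pics/t1.png',cv2.resize(c["frame"][100:320,40:280],None,fx=2.5,fy=2.5)[:,:,::-1])
E
```

```text
time_s: 20.37
position: [0.535, -0.2764, 0.3267]
eef_rot: [-3.137, -0.003, 1.442]
ft_force: [-0.5, 1.3, -2.4]
grip_width: 0.0119
gripper_force: 30.0
time_s: 20.62
position: [0.536, -0.2745, 0.3291]
eef_rot: [-3.14, -0.001, 1.446]
ft_force: [0.0, -0.6, -1.4]
grip_width: 0.0118
gripper_force: 30.0
grasp [ 0.5358 -0.2743  0.1581] yaw 1.446 j6 -0.44 delta [-0.0015 -0.0005  0.0901] turn 0.001 t 20.6
1772 [-0.06860309 -0.06827781] [-0.08876792  0.09130058] 0.13525567116009574
```

View pics/t1.png

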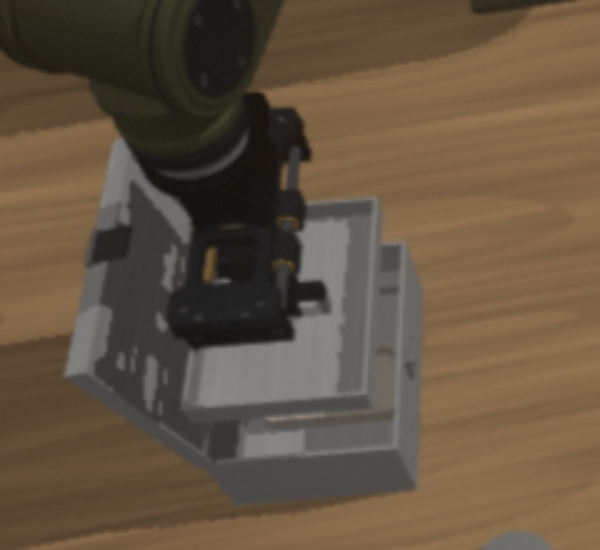

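The tray is level and held over the box opening, with its edges parallel to the rim. I'll lower it.

To row units: 0.084 m / 0.8 = 0.105, 0.065 m / 0.8 = 0.0813.

```bash
python3 -m creep '[[[-0.0025,-0.0013,0.025],0],[[-0.0025,-0.0013,0.0563],0],[[-0.0025,-0.0013,0.0813],0],[[-0.0025,-0.0013,0.1],0],[[-0.0025,-0.0013,0.105],0],[[-0.0025,-0.0013,0.105],0],[[-0.0025,-0.0013,0.105],0],[[-0.0025,-0.0013,0.105],0]]'
python3 -c "
from h import *
go(.535,-.2757,.068,1.445)"
```

```text
time_s: 21.33
position: [0.5353, -0.2776, 0.2477]
eef_rot: [3.139, 0.001, 1.445]
ft_force: [-0.0, 0.8, -1.7]
grip_width: 0.0118
gripper_force: 30.0
grasp [ 0.5358 -0.2779  0.0767] yaw 1.445 j6 -0.44 delta [ 0.0021 -0.0011  0.0087] turn 0.0 t 21.3
```

To row units: 0.006 m / 0.8 = 0.0075, 0.005 m / 0.8 = 0.0063.

```bash
python3 -m creep '[[[0.0013,0,0.0038],0],[[0.0013,0,0.0063],0],[[0.0013,0,0.0075],0],[[0.0013,0,0.0075],0],[[0.0013,0,0.0075],0]]'
python3 -m creep '[[[0,0,0.0013],0],[[0,0,0.0013],0],[[0,0,0.0013],0]]'; python3 -m creep '[[[0,0,0.0013],0],[[0,0,0.0013],0],[[0,0,0.0013],0]]'
```

```text
time_s: 21.75
position: [0.5347, -0.2765, 0.2399]
eef_rot: [-3.142, -0.0, 1.445]
ft_force: [-0.4, -0.3, -2.7]
grip_width: 0.0116
gripper_force: 30.0
time_s: 22.0
position: [0.5348, -0.2766, 0.239]
eef_rot: [3.142, 0.0, 1.445]
ft_force: [0.2, 0.3, -1.4]
grip_width: 0.0116
gripper_force: 30.0
time_s: 22.25
position: [0.5349, -0.2766, 0.2389]
eef_rot: [-3.142, 0.0, 1.445]
ft_force: [-4.3, 2.0, 4.9]
grip_width: 0.0115
gripper_force: 30.0
```

The rows are not in the units I measure in: shifts go in shares of 80 cm and turns go in shares of pi/2 rad. I convert before sending: 0.47 m / 0.8 = 0.5875, 0.43 m / 0.8 = 0.5375, -1.42 rad / 1.5708 = -0.904.

```bash
python3 -m creep '[[[0,0,0],0],[[0,0,0],0],[[0,0,0],0],[[0,0,0],0]]' 0.04;  python3 -m creep '[[[0,0,-0.0125],0],[[0,0,-0.05],0],[[0,0,-0.1],0],[[0,0,-0.125],0],[[0,0,-0.125],0]]'
python3 -m creep '[[[0.0375,0,0],-0.0637],[[0.0875,0,0],-0.1401],[[0.1375,0,0],-0.2165],[[0.1875,0,0],-0.2928],[[0.2375,0,0],-0.3692],[[0.2875,0,0],-0.4456],[[0.3375,0,0],-0.522],[[0.3875,0,0],-0.5984],[[0.4375,0,0],-0.6748],[[0.4875,0,0],-0.7512],[[0.5375,0,0],-0.8276],[[0.5875,0,0],-0.904]]' 0.05
python3 - <<'E'
from h import *
for cam in ("top","scene"):
    c=capture(cam); W=pts(c)
    hsv=cv2.cvtColor(c["frame"],cv2.COLOR_RGB2HSV)
    r=spotter.cut_out(cam,"tag")
    if r:
        m=r[0]["region"]&(c["range_z"]>0); p=W[m]; print(r[0]["confidence"]); rect(p,cam+" mask"); rect(p[p[:,2]>.005],cam+" top")
    B=np.array([.535,-.2757]);a=1.445
    q=W[...,:2]-B; by=q@[np.sin(a),-np.cos(a)]; bx=-(q@[np.cos(a),np.sin(a)])
    for s in(1,-1):
        m=(by*s<.075)&(by*s>.03)&(abs(bx)<.05)&(c["range_z"]>0); print("tray floor",s,np.median(W[m][:,2]))
    m=(abs(by)<.094)&(abs(bx)<.070)&(W[...,2]>.055)&(W[...,2]<.066); rect(np.stack([bx[m],by[m]],1),"tray rim in box")
    if cam=="top": save(c,"tg1")
go(.511,.406,.08,3.06)
E
```

```text
time_s: 22.58
position: [0.5348, -0.2765, 0.2377]
eef_rot: [3.141, 0.0, 1.445]
ft_force: [-0.1, -0.1, -0.0]
grip_width: 0.0332
gripper_force: 0.0
time_s: 23.0
position: [0.5363, -0.2774, 0.3459]
eef_rot: [3.13, 0.005, 1.445]
ft_force: [1.5, -0.5, 0.4]
grip_width: 0.0401
gripper_force: 0.0
time_s: 24.0
position: [0.5935, 0.1918, 0.3376]
eef_rot: [-3.141, -0.0, 2.871]
ft_force: [1.2, -0.2, -0.2]
grip_width: 0.0497
gripper_force: 0.0
0.69
top mask 853 c [ 0.7359 -0.1473] size [0.0699 0.0648] long-axis rad 1.156
top top 808 c [ 0.7369 -0.1448] size [0.0648 0.0642] long-axis rad -0.044
tray floor 1 0.04251736958603451
tray floor -1 0.04249763969648203
tray rim in box 683 c [0.0012 0.0001] size [0.18   0.1317] long-axis rad 1.569
0.57
scene mask 141 c [0.5109 0.407 ] size [0.0497 0.0224] long-axis rad -0.052
scene top 127 c [0.5125 0.4069] size [0.0467 0.0216] long-axis rad -0.113
tray floor 1 0.04035051372791742
tray floor -1 0.04050843094060796
tray rim in box 565 c [ 0.0018 -0.0022] size [0.1795 0.1366] long-axis rad 1.568
grasp [0.5934 0.1906 0.1663] yaw 2.866 j6 -1.07 delta [0.1378 0.1849 0.0863] turn -0.194 t 24.2
```

View pics/tg1.png

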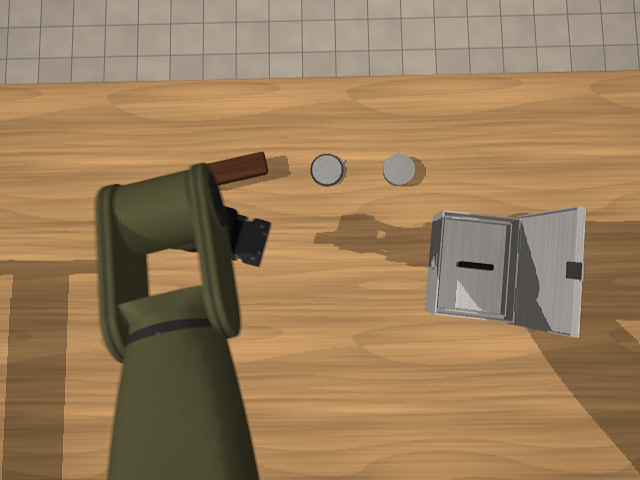

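The tray sits level in the box at (475,265). The tag is at (0.511, 0.4065) and I'm going there.

To row units: 0.1853 m / 0.8 = 0.2316, 0.175 m / 0.8 = 0.2188, -0.19 rad / 1.5708 = -0.121.

```bash
python3 -m creep '[[[0.025,0.0338,0],-0.0637],[[0.055,0.075,0],-0.121],[[0.0838,0.1125,0.025],-0.121],[[0.1125,0.15,0.05],-0.121],[[0.1413,0.1888,0.075],-0.121],[[0.1625,0.2188,0.1],-0.121],[[0.1723,0.2316,0.1075],-0.121],[[0.1723,0.2316,0.1075],-0.121],[[0.1723,0.2316,0.1075],-0.121]]'
python3 -c "
from h import *
go(.511,.4065,.0215,3.057)"
```

```text
time_s: 24.95
position: [0.5123, 0.4047, 0.2517]
eef_rot: [-3.14, -0.0, 3.054]
ft_force: [-0.2, -1.1, 0.7]
grip_width: 0.05
gripper_force: 0.0
grasp [0.5123 0.4045 0.0807] yaw 3.054 j6 -0.9 delta [0.0014 0.002  0.0592] turn -0.003 t 24.9
```

To row units: 0.058 m / 0.8 = 0.0725, 0.05 m / 0.8 = 0.0625.

```bash
python3 -m creep '[[[0.0013,0.0013,0.0375],0],[[0.0013,0.0013,0.0625],0],[[0.0013,0.0013,0.0725],0],[[0.0013,0.0013,0.0725],0],[[0.0013,0.0013,0.0725],0],[[0.0013,0.0013,0.0725],0]]'
python3 -c "
from h import *
go(.511,.4065,.0215,3.057)"
```

```text
time_s: 25.45
position: [0.5123, 0.4064, 0.1962]
eef_rot: [3.14, 0.003, 3.054]
ft_force: [0.1, 0.6, 0.1]
grip_width: 0.05
gripper_force: 0.0
grasp [0.5128 0.4067 0.0252] yaw 3.054 j6 -0.89 delta [ 0.0018 -0.0004  0.0036] turn -0.003 t 25.4
```

To row units: 0.003 m / 0.8 = 0.0038, 0.001 m / 0.8 = 0.0013.

```bash
python3 -m creep '[[[0.0013,0,0.0038],0],[[0.0013,0,0.0038],0],[[0.0013,0,0.0038],0],[[0.0013,0,0.0038],0]]'
python3 -m creep '[[[0,0,0],0],[[0,0,0],0],[[0,0,0],0],[[0,0,0],0],[[0,0,0],0],[[0,0,0],0],[[0,0,0],0],[[0,0,0],0]]' 0.005
python3 -c "
from h import *
go(.511,.4065,.0215,3.057)"
```

```text
time_s: 25.78
position: [0.5101, 0.407, 0.1914]
eef_rot: [3.141, 0.001, 3.055]
ft_force: [0.5, 0.5, -0.3]
grip_width: 0.0498
gripper_force: 0.0
time_s: 26.45
position: [0.51, 0.4069, 0.1909]
eef_rot: [3.142, -0.0, 3.055]
ft_force: [-0.4, 0.3, -0.8]
grip_width: 0.0218
gripper_force: 30.0
grasp [0.51   0.4069 0.0199] yaw 3.055 j6 -0.89 delta [-0.001  -0.0003 -0.0016] turn -0.002 t 26.4
```

To row units: -0.14 m / 0.8 = -0.175, -0.1 m / 0.8 = -0.125.

```bash
python3 -m creep '[[[0,0,-0.025],0],[[0,0,-0.075],0],[[0,0,-0.125],0],[[0,0,-0.175],0],[[0,0,-0.175],0]]'
python3 -m creep '[[[0,-0.025,0],0.0637],[[0,-0.0688,0],0.1401],[[0,-0.1188,0],0.2165],[[0,-0.1688,0],0.2928],[[0,-0.2188,0],0.3692],[[0,-0.2688,0],0.4456],[[0,-0.3188,0],0.522],[[0,-0.3688,0],0.5984],[[0,-0.4188,0],0.6748],[[0,-0.4688,0],0.7512],[[0,-0.5188,0],0.8276],[[0,-0.5688,0],0.904]]'
python3 -c "
from h import *
go(.4904,-.27,.16,1.445);print(sensors.get_state()['grip_width'])"
```

```text
time_s: 26.87
position: [0.512, 0.4083, 0.3421]
eef_rot: [3.131, 0.013, 3.055]
ft_force: [1.4, 0.5, 2.0]
grip_width: 0.0215
gripper_force: 30.0
time_s: 27.87
position: [0.4699, -0.0482, 0.331]
eef_rot: [3.141, 0.0, 1.629]
ft_force: [1.2, -0.2, -0.3]
grip_width: 0.022
gripper_force: 30.0
grasp [ 0.47   -0.0482  0.16  ] yaw 1.629 j6 -0.27 delta [-2.226e-01  7.400e-03  1.000e-04] turn 0.184 t 27.9
0.02201051228212485
```

To row units: -0.2226 m / 0.8 = -0.2783, -0.195 m / 0.8 = -0.2438, 0.184 rad / 1.5708 = 0.1171.

```bash
python3 -m creep '[[[-0.05,0.0013,0],0.0637],[[-0.1,0.0038,0],0.1171],[[-0.15,0.005,0],0.1171],[[-0.2,0.0075,0],0.1171],[[-0.2438,0.0088,0],0.1171],[[-0.2783,0.0093,0.0125],0.1171],[[-0.2783,0.0093,0.0375],0.1171],[[-0.2783,0.0093,0.0625],0.1171],[[-0.2783,0.0093,0.0875],0.1171],[[-0.2783,0.0093,0.1],0.1171],[[-0.2783,0.0093,0.1],0.1171],[[-0.2783,0.0093,0.1],0.1171]]'
python3 - <<'E'
from h import *
go(.4904,-.27,.0614,1.445)
E
```

```text
time_s: 28.87
position: [0.4922, -0.268, 0.2507]
eef_rot: [-3.141, -0.0, 1.451]
ft_force: [0.3, -0.5, 0.2]
grip_width: 0.0217
gripper_force: 30.0
grasp [ 0.4921 -0.2679  0.0797] yaw 1.451 j6 -0.47 delta [-0.0023 -0.0014  0.0183] turn 0.006 t 28.9
```

To row units: 0.017 m / 0.8 = 0.0213, 0.016 m / 0.8 = 0.02, 0.004 rad / 1.5708 = 0.0025.

```bash
python3 -m creep '[[[-0.0013,0,0.0088],0.0025],[[-0.0013,0,0.0175],0.0025],[[-0.0013,0,0.02],0.0025],[[-0.0013,0,0.0213],0.0025],[[-0.0013,0,0.0213],0.0025],[[-0.0013,0,0.0213],0.0025]]'
python3 -m creep '[[[0,0,0.0013],0],[[0,0,0.0013],0],[[0,0,0.0013],0]]'
```

```text
time_s: 29.37
position: [0.4922, -0.2691, 0.2341]
eef_rot: [3.141, 0.0, 1.447]
ft_force: [-0.3, -0.4, 0.3]
grip_width: 0.0216
gripper_force: 30.0
time_s: 29.62
position: [0.4921, -0.2691, 0.2331]
eef_rot: [3.141, 0.0, 1.447]
ft_force: [0.3, 0.4, -0.2]
grip_width: 0.0213
gripper_force: 30.0
```

To row units: 0.001 m / 0.8 = 0.0013.

```bash
python3 -m creep '[[[0,0,0.0013],0],[[0,0,0.0013],0],[[0,0,0.0013],0]]'
```

```text
time_s: 29.87
position: [0.4922, -0.2692, 0.2323]
eef_rot: [3.141, 0.0, 1.447]
ft_force: [-0.9, 0.9, 2.7]
grip_width: 0.0217
gripper_force: 30.0
```

To row units: -0.23 m / 0.8 = -0.2875, -0.2 m / 0.8 = -0.25.

```bash
python3 -m creep '[[[0,0,0],0],[[0,0,0],0],[[0,0,0],0],[[0,0,0],0]]' 0.035;  python3 -m creep '[[[0,0,-0.0125],0],[[0,0,-0.05],0],[[0,0,-0.1],0],[[0,0,-0.15],0],[[0,0,-0.2],0],[[0,0,-0.25],0],[[0,0,-0.2875],0],[[0,0,-0.2875],0],[[0,0,-0.2875],0]]'
python3 - <<'E'
from h import *
t=[.535-.125*.17-.04*.992,-.2757-.992*.17+.04*.125]
go(*t,.29,1.445)
B=np.array([.535,-.2757]);a=1.445
for cam in("top","scene"):
    c=capture(cam); W=pts(c)
    q=W[...,:2]-B; by=q@[np.sin(a),-np.cos(a)]; bx=-(q@[np.cos(a),np.sin(a)])
    m=(abs(bx)<.06)&(by<-.015)&(by>-.082)&(W[...,2]>.046)&(W[...,2]<.06); print(m.sum())
    if m.sum()>20: rect(np.stack([bx[m],by[m]],1),cam+" tag"); print(np.percentile(W[m][:,2],[5,50,95]))
    cv2.imwrite(f'pics/tg_{cam}.png',cv2.resize(c["frame"][190:350,400:600] if cam=="top" else c["frame"][120:320,60:280],None,fx=2.5,fy=2.5)[:,:,::-1])
E
```

```text
time_s: 30.2
position: [0.4922, -0.2691, 0.2319]
eef_rot: [3.141, 0.0, 1.447]
ft_force: [0.3, 0.3, 1.3]
grip_width: 0.0347
gripper_force: 0.3
time_s: 30.95
position: [0.4921, -0.2691, 0.4655]
eef_rot: [3.136, 0.003, 1.447]
ft_force: [0.2, -0.1, -0.2]
grip_width: 0.0349
gripper_force: 0.0
grasp [ 0.4929 -0.2696  0.2945] yaw 1.447 j6 -0.47 delta [-0.1707  0.0023  0.005 ] turn 0.002 t 30.9
290
top tag 290 c [-0.0045 -0.0486] size [0.0976 0.0605] long-axis rad 0.007
[0.04669927 0.05042572 0.0529062 ]
195
scene tag 195 c [ 0.016  -0.0464] size [0.092 0.029] long-axis rad -0.275
[0.04637374 0.04852291 0.05067621]
```

View pics/tg_top.png

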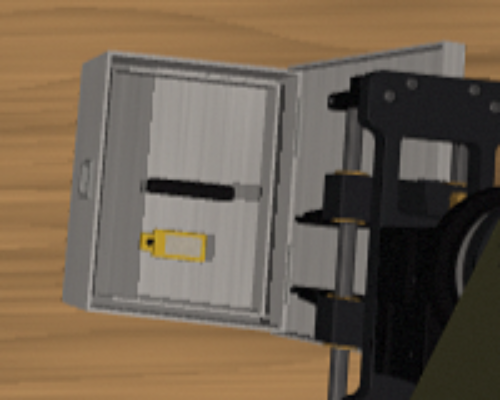

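The tag lies flat in the tray at (173,246), beside the bar. I'll go over and behind the lid with the fingers closed.

To row units: -0.18 m / 0.8 = -0.225, -0.15 m / 0.8 = -0.1875.

```bash
python3 -m creep '[[[-0.0375,0,0],0],[[-0.0875,0,0],0],[[-0.1375,0,0],0],[[-0.1875,0,0],0],[[-0.225,0.0025,0],0],[[-0.225,0.0025,0],0],[[-0.225,0.0025,0.0375],0],[[-0.225,0.0025,0.075],0],[[-0.225,0.0025,0.1],0],[[-0.225,0.0025,0.1],0],[[-0.225,0.0025,0.1],0]]' 0.0
python3 - <<'E'
from h import *
s=sensors.get_state(); g=s["position"]+Ro.from_euler("xyz",s["eef_rot"]).apply([0,0,.19]); q=g[:2]-[.535,-.2757]
print("tip bx",q@[-.125,-.992],"by",q@[.992,-.125],"z",g[2],s["eef_rot"],s["ft_force"],s["grip_width"])
bx0=q@[-.125,-.992]
for th in np.arange(1.6,-.01,-.1):
    X=.074-.125*np.cos(th)+.004*np.sin(th)+.01; Z=.078+.125*np.sin(th)+.004*np.cos(th)
    print(round(th,1),"dx",round(bx0-X,3),"dz",round(g[2]-Z,3))
E
```

```text
time_s: 31.97
position: [0.4715, -0.447, 0.3786]
eef_rot: [-3.137, -0.004, 1.447]
ft_force: [0.4, -1.1, -0.4]
grip_width: 0.0006
gripper_force: 0.0
tip bx 0.17699108029717053 by -0.0424784107513855 z 0.18864509457011114 [-3.13686665 -0.00435946  1.4471808 ] [ 0.41967267 -1.05342632 -0.38209268] 0.0005928401908847495
1.6 dx 0.085 dz -0.014
1.5 dx 0.098 dz -0.014
1.4 dx 0.11 dz -0.013
1.3 dx 0.123 dz -0.011
1.2 dx 0.135 dz -0.007
1.1 dx 0.146 dz -0.003
1.0 dx 0.157 dz 0.003
0.9 dx 0.168 dz 0.01
0.8 dx 0.177 dz 0.018
0.7 dx 0.186 dz 0.027
0.6 dx 0.194 dz 0.037
0.5 dx 0.201 dz 0.047
0.4 dx 0.207 dz 0.058
0.3 dx 0.211 dz 0.07
0.2 dx 0.215 dz 0.082
0.1 dx 0.217 dz 0.094
-0.0 dx 0.218 dz 0.107
```

To row units: 0.098 m / 0.8 = 0.1225, 0.055 m / 0.8 = 0.0688.

```bash
python3 -m creep '[[[0.025,0,-0.0063],0],[[0.05,0,-0.0125],0],[[0.0688,0,-0.0175],0],[[0.0775,0,-0.0175],0],[[0.0875,0,-0.0175],0],[[0.0975,0,-0.0175],0],[[0.1075,0,-0.0175],0],[[0.115,0,-0.0175],0],[[0.1225,0,-0.0175],0]]'
python3 -c "
from h import *
go(.5,-.4,.2,1.445)
c=capture('scene'); cv2.imwrite('pics/l1.png',cv2.resize(c['frame'][100:320,40:280],None,fx=2.5,fy=2.5)[:,:,::-1])"
```

```text
time_s: 32.72
position: [0.484, -0.3504, 0.3959]
eef_rot: [3.141, 0.0, 1.447]
ft_force: [0.7, -2.1, 1.7]
grip_width: 0.0003
gripper_force: 1.4
grasp [ 0.484  -0.3505  0.2249] yaw 1.447 j6 -0.59 delta [-0.0472  0.022   0.025 ] turn 0.002 t 32.7
```

View pics/l1.png

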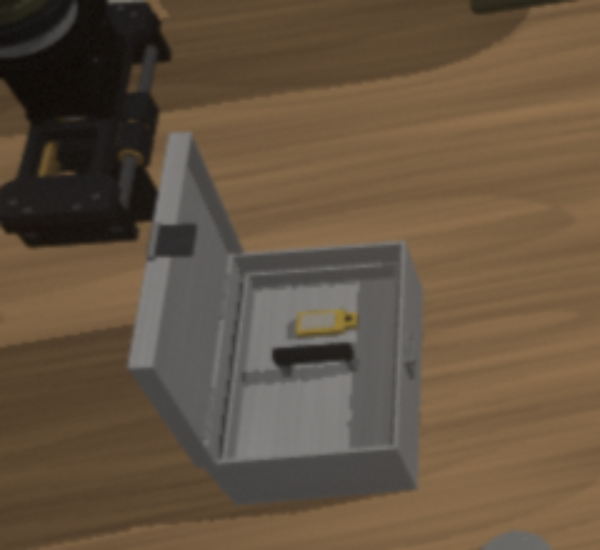

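The lid is moving, near vertical now, with the fingers at (145,200) behind it. I'll follow the arc.

To row units: 0.103 m / 0.8 = 0.1288, 0.096 m / 0.8 = 0.12.

```bash
python3 -m creep '[[[0.015,0,0.0013],0],[[0.0313,0,0.0038],0],[[0.0463,0,0.0088],0],[[0.06,0,0.0138],0],[[0.0738,0,0.0213],0],[[0.0875,0,0.03],0],[[0.0988,0,0.04],0],[[0.11,0,0.0513],0],[[0.12,0,0.0638],0],[[0.1288,0,0.0763],0]]'
python3 -m creep '[[[0.0075,0,0.0138],0],[[0.0125,0,0.0288],0],[[0.0175,0,0.0438],0],[[0.02,0,0.0538],0],[[0.02,0,0.0613],0],[[0.02,0,0.065],0],[[0.02,0,0.0675],0],[[0.02,0,0.07],0],[[0.02,0,0.0713],0]]'
python3 -c "
from h import *
s=sensors.get_state();print(s['position'][2]-.19)"
```

```text
time_s: 33.6
position: [0.4967, -0.2474, 0.3338]
eef_rot: [-3.141, -0.001, 1.447]
ft_force: [-0.6, -0.1, 1.2]
grip_width: 0.0003
gripper_force: 0.8
time_s: 34.35
position: [0.4986, -0.2329, 0.278]
eef_rot: [-3.142, 0.0, 1.446]
ft_force: [-1.1, 1.2, 1.6]
grip_width: 0.0005
gripper_force: 0.6
0.08796887999716074
```

To row units: 0.005 m / 0.8 = 0.0063, 0.004 m / 0.8 = 0.005.

```bash
python3 -m creep '[[[0,0,0.0025],0],[[0,0,0.005],0],[[0,0,0.0063],0],[[0,0,0.0063],0],[[0,0,0.0063],0]]'; python3 -m creep '[[[0,0,0.0013],0],[[0,0,0.0013],0],[[0,0,0.0013],0]]'; python3 -m creep '[[[0,0,0.0013],0],[[0,0,0.0013],0],[[0,0,0.0013],0]]'
```

```text
time_s: 34.77
position: [0.4986, -0.2327, 0.2728]
eef_rot: [-3.142, 0.0, 1.447]
ft_force: [-0.1, -0.6, -1.1]
grip_width: 0.0002
gripper_force: 0.0
time_s: 35.02
position: [0.4987, -0.2327, 0.2724]
eef_rot: [3.142, 0.0, 1.447]
ft_force: [-0.9, 1.9, 3.2]
grip_width: 0.0003
gripper_force: 1.8
time_s: 35.27
position: [0.4988, -0.2327, 0.2723]
eef_rot: [-3.141, 0.0, 1.447]
ft_force: [-4.0, 1.5, 8.7]
grip_width: 0.0002
gripper_force: 4.4
```

To row units: 0.001 m / 0.8 = 0.0013.

```bash
python3 -m creep '[[[0,0,0.0013],0],[[0,0,0.0013],0],[[0,0,0.0013],0]]'; python3 -m creep '[[[0,0,-0.0125],0],[[0,0,-0.05],0],[[0.0375,0,-0.1],0],[[0.0875,0,-0.15],0],[[0.1375,0,-0.1875],0],[[0.1875,0,-0.1875],0],[[0.2375,0,-0.1875],0],[[0.2875,0,-0.1875],0],[[0.3375,0,-0.1875],0],[[0.375,0,-0.1875],0],[[0.375,0,-0.1875],0]]'
python3 - <<'E'
from h import *
B=np.array([.535,-.2757]);a=1.445
for cam in("top","scene"):
    c=capture(cam); W=pts(c); save(c,"end_"+cam)
    q=W[...,:2]-B; by=q@[np.sin(a),-np.cos(a)]; bx=-(q@[np.cos(a),np.sin(a)])
    m=(abs(bx)<.07)&(abs(by)<.09)&(abs(by)>.02)&(W[...,2]>.06)&(W[...,2]<.2)&(c["range_z"]>0)
    k=np.linalg.lstsq(np.c_[bx[m],by[m],np.ones(m.sum())],W[m][:,2],rcond=None)[0]; print(cam,m.sum(),k)
print(sensors.get_state()["time_s"])
E
```

```text
time_s: 35.52
position: [0.4988, -0.2328, 0.2722]
eef_rot: [-3.141, 0.0, 1.447]
ft_force: [-6.2, 3.3, 14.0]
grip_width: 0.0006
gripper_force: 6.8
time_s: 36.43
position: [0.5356, 0.0697, 0.4201]
eef_rot: [3.141, -0.002, 1.452]
ft_force: [-1.0, 0.3, -0.2]
grip_width: 0.0004
gripper_force: 0.0
top 5577 [0.00125083 0.00086955 0.08310796]
scene 4139 [0.00060227 0.00038926 0.08103115]
36.5333
```

View pics/end_scene.png

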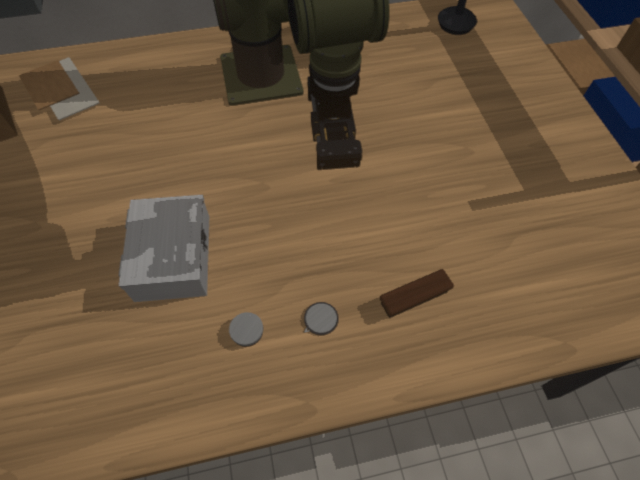

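The lid lies flat and shut at (165,245), at z about 82 mm with about 0.001 rad of tilt. The tin, mirror and brush have not moved, so I'm handing in.

```bash
python3 -c "
from bench import arm
print(arm.finish_job())"
```

```text
the job is handed in; nothing more can be done
None
```

The box is packed in the order asked (dish, keys, tray, tag), the lid is fully shut, the mirror, tin and brush were left where they lay, and the job was handed in at about 37 s of the 134 s allowed; no verdict was returned.

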